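# Stack an empty tote over the vials, nest the spare in it

### The arm

A 6-joint arm with a two-finger parallel gripper is mounted at the origin on a cart in front of the work surface, level with it; the furniture and walls round the work are solid. World frame = base frame: x ahead of the robot, y to its left, z up, the work surface at z = 0. Lengths are in m, angles in rad, forces in N, time in s.
With the tool pointing down it reaches from about 0.4 to 0.825 m from the base axis. Payload 7 kg.
Tool frame: the origin (TCP) lies at the very end of the fingers, on their centre line; the grasp point (between the pads) lies 19 mm behind it; z points along the fingers, y is the line along which they close (so a half turn about z gives the same grasp; the last joint's range is limited). The gripper opens to 85 mm and grips with 20 to 120 N. Pads are 22 mm wide; open, the fingers measure 114 mm over their backs; the gripper's body (76 mm by 85 mm) begins 54 mm behind the grasp point. The pads swing forward as they close: fully open they stand 13 mm farther back than shut.
Start: joints at [1.616, 0.359, 0.012, 0, -1.224, -0.288], TCP at [0.162, 0.655, 0.231] pointing down, gripper open.
Joint ranges: [-3.07, 3.07], [-1.43, 2.12], [-1.02, 1.25], [-3.03, 1.67], [-3.05, -0], [-3.03, 3.03]. Speed limits (rad/s): [2.39, 2.39, 3.01, 3.14, 3.14, 3.14].

### API

Orientations are given as a 3x3 rotation matrix whose columns are the frame's x, y, z axes.
In Python, from cell import arm gives the robot as it stands.
- The arm moves only by the tool shift_gripper, called after "Emit:" by a JSON object that holds its "fn" and its "kwargs", one argument or row to a line. Schema: {"type":"object","properties":{"steps":{"type":"array","items":{"type":"object","properties":{"xyz":{"type":"array","items":{"type":"number"},"minItems":3,"maxItems":3},"rot":{"type":"array","items":{"type":"number"},"minItems":3,"maxItems":3},"aperture":{"type":"number"}},"additionalProperties":false,"required":["aperture"]},"minItems":1,"maxItems":20},"squeeze":{"type":"number"},"only":{"type":"string"},"quiet":{"type":"boolean"},"lines":{"type":"string"}},"required":["steps"],"additionalProperties":false}. steps is a list of rows, 1 to 20 of them, each an object with the fields xyz (a list: dx, dy, dz in m), rot (a list: a rotation vector rx, ry, rz in rad), aperture (the opening from 0.0 (shut) to 1.0 (fully open)); a field left out counts as zero (the opening has to be given); each row is the pose to reach, as a shift and turn from the pose commanded when the call began, along the tool's axes at that moment; what a row does not reach only later rows make up. A row lasts 1/8 s, in which the tool goes at most 0.0625 m and 0.188 rad, less where a joint would pass 70% of its speed; a pose out of reach is approached as far as the arm can. The fingers move at their own pace and stop on an object; squeeze is the grip in N (left out, the last holds). Time passes only in rows, so rows that do not move let the fingers close. The tool returns the time, the measured TCP pose, the force, the opening and the grip force at its end. only (a regular expression) keeps the lines of the reply that match it, lines (a string "A,B") keeps lines A to B, and quiet returns only ok. Input that does not fit is refused with a message, and nothing moves.
- arm.state(): the state, without advancing time (a new reading comes with each control period).
- arm.capture(name): name is "side" or "top" or "wrist"; returns the picture (480x640x3 uint8, red, green, blue); there is no depth.
- arm.calibration(name): a dict with "fx", "fy", "cx", "cy" (pixels), "rvec" (rotation vector, rad) and "tvec" (3), from world to camera coordinates, as OpenCV has them; the wrist camera has in their place "mount" (4x4, takes a point from camera to tool coordinates, whose origin is the TCP and whose axes are the flange's). Camera axes: x right, y down, z forward; pixel columns grow to the right and rows downward; lengths in m; the calibration is good to about 2 mm. The wrist camera is an equidistant fisheye: a pixel r from the principal point sees the ray r / f radians off the axis. A picture is of the moment at which its call begins: read the wrist's pose just before it. calibration takes no time and is no camera call.
- arm.finish_job(): hands the job in; it is judged then, once.
The state is a dict: "time": time; "q": joint angles; "joint_velocities": joint speeds; "joint_torque": joint torques, N m; "tool_pos": TCP position; "tool_rot": TCP orientation; "wrist_force": force on the tool from outside, world axes, zero at the start; "torque": the same for the moment, N m; "opening": opening from 0.0 (shut) to 1.0 (fully open); "finger_force": force on a finger pad.
Only numpy, scipy, OpenCV 4.12 (cv2) and the standard library are available. Lean on these libraries where they do the work, as an engineer would, in place of code of your own. Each camera call takes 0.05 s, during which the arm holds its last target. There are 200 camera calls.

### The job

Clear the totes into one column: set the empty tote that stands on the bench on top of the tote with the three vials, the opposite way round so that it stacks on the ledges clear of the vials instead of nesting, and nest the tote from the sloping stand fully home inside that empty one, the same way round as it. Set the totes down rather than dropping them; leave the loaded tote where it stands, with its vials upright and not pressed on, and leave the beaker, the brown bottle and the capped tube alone.

Things in the scene. Friction and masses are not known exactly. Their poses are not given: they have to be found in the camera images.
- tote_loaded: Tote on the bench holding three upright vials in a row. The three white plastic totes are alike: 160 long (x) x 68 wide (y) x 68 mm high over the rim, 0.1 to 0.25 kg, 2 mm walls drafted 0.12 (outside of the foot 138 x 46 mm, inside of the rim 150 x 58 mm). Origin at the centre of the underside, z out of the open top, x along the length; the FRONT end (-x) has a notch in its rim and a blank card.
- tote_bench: Empty tote on the bench, any way round; shape as the loaded tote. Put in another the same way round, a tote nests: origin 32 mm above the other's, 2 mm of play when home, 6 mm on entering (36 mm higher). End for end (half a turn about z) its foot lands on the other's ledges and it stacks: origin 60 mm above, 5 mm of play in the rim.
- tote_stand: Empty tote on the sloping stand, shape as the others, front end down the slope towards the robot, its z axis leaning 30 degrees. Grip any tote by the flat upright panels at the middle of its long sides: 60 mm long, height 36 to 65 mm, 68 mm across outside (fingers close along tote y). Fingertips kept above height 36 mm stay clear of a tote below.
- tote_loaded_front (a point): Middle of the notched front rim of the loaded tote, 80 mm along its -x and 68 mm above its origin. The notch is 26 mm wide, 8 mm deep. Inside, every tote has a ledge in each front corner and one in the middle of the back end, at height 60 mm, with matching hollows under them in the foot.
- tote_bench_front (a point): Middle of the notched front rim of the empty tote on the bench, 80 mm along its -x and 68 mm above its origin.
- tote_stand_front (a point): Middle of the notched front rim of the tote on the stand, 80 mm along its -x and 68 mm above its origin.
- stand: Fixed grey sheet stand 74 mm wide, 150 mm long, 98 mm high at the back. Origin on the bench under the tote's middle; the plate rises to +x at 30 degrees and passes 55 mm above the origin; 13 mm lip at its low end, 6 mm side fences.
- vial_0: Glass screw-cap vial standing in the loaded tote, 25 mm diameter x 50 mm high, about 20 g. Origin at the centre of its underside (2.5 mm above the tote's).
- vial_1: Glass screw-cap vial standing in the loaded tote, 25 mm diameter x 50 mm high, about 20 g. Origin at the centre of its underside (2.5 mm above the tote's).
- vial_2: Glass screw-cap vial standing in the loaded tote, 25 mm diameter x 50 mm high, about 20 g. Origin at the centre of its underside (2.5 mm above the tote's).
- beaker: Bystander: glass beaker 53 mm diameter x 70 mm, on the bench behind the totes. Origin under its centre.
- dye_bottle: Bystander: small brown bottle 43 mm diameter x 83 mm. Origin under its centre.
- conical_tube: Bystander: standing capped tube 34 mm diameter x 114 mm. Origin under its centre.

How it is judged:
By the outcome, as a careful person would: the job done as asked, in the order asked, and still so for the second after the job is handed in, with the robot touching nothing.
It also fails if it takes over 59 s, if anything falls off the work surface, if the arm or the gripper's body presses on something with over 40 N, if the wrist force passes 120 N, or if a joint passes its speed limit or range.

## Working session

There is one attempt and no reset: what is moved stays moved. The work goes in short steps, Python scripts to look and compute and a tool call to move; the robot and the scene stay as the last step left them, time stands still between calls to the robot, and variables do not carry over. Pictures are saved under pics/ and viewed, at most 10 in all, crops included, and the job is handed in when it is done.

```bash
ls; mkdir -p pics
```

Run:
```python
from cell import arm
import cv2
s=arm.state();print(s['time'],s['tool_pos'],s['tool_rot'],s['opening'])
for n in("top","side"):
    cv2.imwrite(f"pics/{n}0.png",arm.capture(n)[:,:,::-1]);print(arm.calibration(n))
print(arm.calibration("wrist"))
```

```text
cell.py
pics
0.0 [0.1621726  0.654716   0.23036362] [[ 9.70656954e-01 -2.40468346e-01 -2.28309776e-04]
 [-2.40468389e-01 -9.70655552e-01 -1.65916597e-03]
 [ 1.77366744e-04  1.66538227e-03 -9.99998598e-01]] 0.9995610230661447
{'fx': 435.89481424152893, 'fy': 435.89481424152893, 'cx': 313.61351259985935, 'cy': 235.61367181657292, 'rvec': array([ 2.16241648, -2.15368405,  0.10664464]), 'tvec': array([0.01611514, 0.57786411, 0.86364909])}
{'fx': 524.6204765270082, 'fy': 524.6204765270082, 'cx': 307.67393933872853, 'cy': 240.83937717587315, 'rvec': array([ 1.95209322, -0.14273256,  0.06750819]), 'tvec': array([-0.56525163,  0.1148938 ,  1.19507435])}
{'fx': 371.64829954431775, 'fy': 371.64829954431775, 'cx': 318.95409555802786, 'cy': 245.30799283301215, 'mount': array([[-7.90392849e-04, -9.44917789e-01, -3.27306810e-01,
         8.40422745e-02],
       [ 9.99999668e-01, -8.11217152e-04, -7.28951194e-05,
        -6.75882418e-04],
       [-1.96637004e-04, -3.27306759e-01,  9.44918116e-01,
        -1.43317795e-01],
       [ 0.00000000e+00,  0.00000000e+00,  0.00000000e+00,
         1.00000000e+00]])}
```

View pics/top0.png

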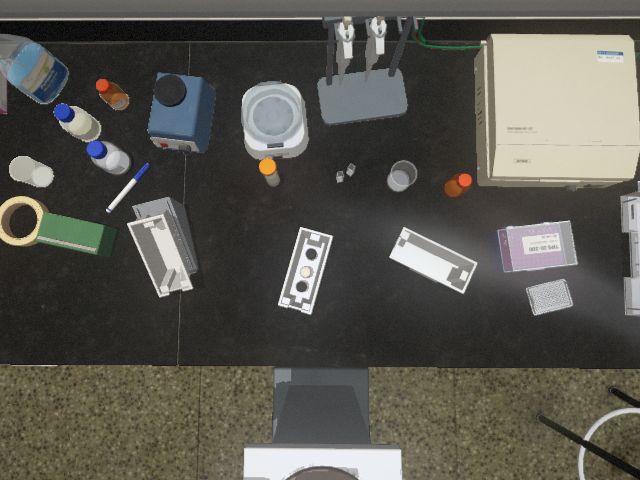

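View pics/side0.png

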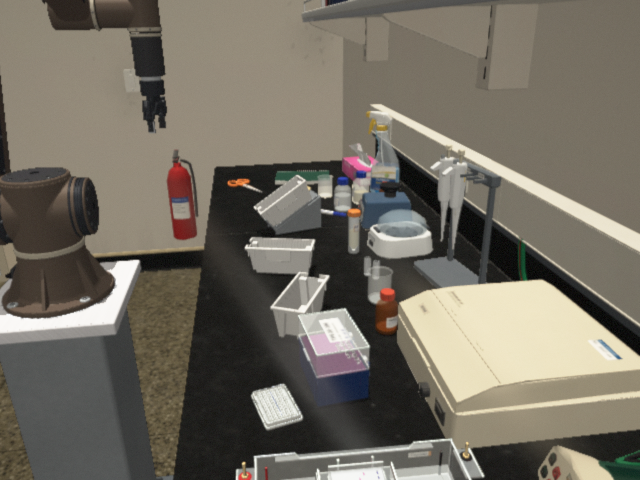

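Run:
```python
import cv2,numpy as np
t=cv2.imread("pics/top0.png");s=cv2.imread("pics/side0.png")
f=lambda im,x,y,w=133,h=100:cv2.resize(im[y:y+h,x:x+w],(w*3,h*3),interpolation=cv2.INTER_CUBIC)
a=np.vstack([np.hstack([f(t,100,200),f(t,240,220)]),np.hstack([f(t,370,215),f(s,240,235)])])
cv2.imwrite("pics/c1.png",a)
```

```text
(no output)
```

View pics/c1.png

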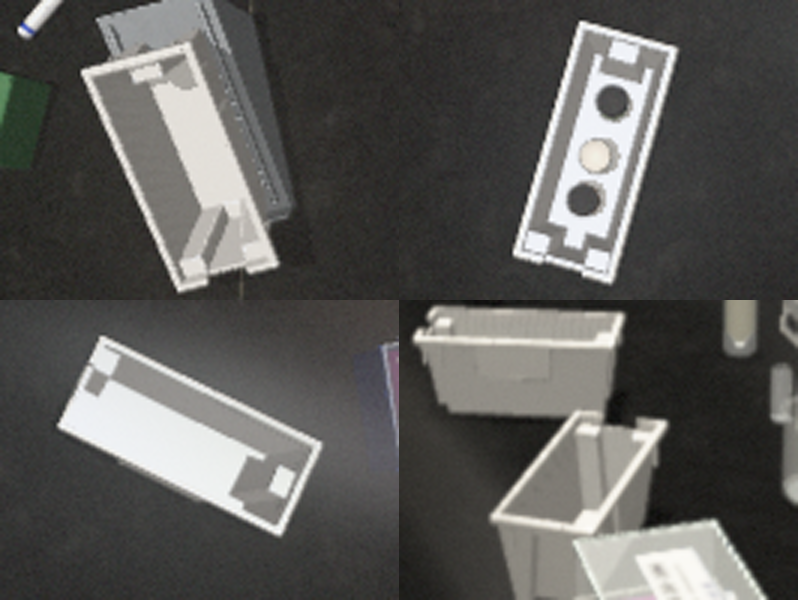

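Create h.py:
```python
import numpy as np,cv2
from scipy.optimize import least_squares
from scipy.spatial.transform import Rotation as R
from cell import arm
C=np.array([[80,34],[80,-34],[-80,-34],[-80,34]])/1e3   # BL,BR,FR,FL seen with +x up
RIM=np.c_[C,np.full(4,.068)]
def proj(name,P):
    c=arm.calibration(name);K=np.array([[c['fx'],0,c['cx']],[0,c['fy'],c['cy']],[0,0,1.]])
    return cv2.projectPoints(np.asarray(P,float),c['rvec'],c['tvec'],K,None)[0][:,0]
def rays(px,s):   # wrist pixels -> origin, world rays
    c=arm.calibration("wrist");d=(np.asarray(px,float)-[c['cx'],c['cy']])/c['fx'];r=np.linalg.norm(d,axis=1)
    v=np.c_[d*np.sinc(r/np.pi)[:,None],np.cos(r)];M=c['mount']
    T=s['tool_rot'];return T@M[:3,3]+s['tool_pos'],v@(T@M[:3,:3]).T
def wproj(P,s):
    c=arm.calibration("wrist");M=c['mount'];T=s['tool_rot']
    v=((np.asarray(P)-s['tool_pos'])@T-M[:3,3])@M[:3,:3];r=np.arctan2(np.hypot(v[:,0],v[:,1]),v[:,2])
    return v[:,:2]/np.linalg.norm(v[:,:2],axis=1)[:,None]*r[:,None]*c['fx']+[c['cx'],c['cy']]
def tote(p,tilt=0):  # p=x,y,z,yaw ; rotation matrix
    return np.array(p[:3]),(R.from_euler('z',p[3])*R.from_euler('y',-tilt)).as_matrix()
def go(pos,rot):  # shift from present pose to pose, tool axes
    s=arm.state();T=s['tool_rot']
    print('d',np.round(T.T@(pos-s['tool_pos']),4),'rv',np.round(R.from_matrix(T.T@rot).as_rotvec(),4))
def down(yaw): return R.from_euler('z',yaw).as_matrix()@np.diag([1,-1,-1.])
```

Run:
```python
from h import *
def un(px,off,org): return (np.array(px,float)-off+.5)/3-.5+np.array(org)
L=un([(581,22),(677,46),(613,283),(514,256)],(399,0),(240,220))
B=un([(321,443),(281,534),(58,427),(102,337)],(0,300),(370,215))
S=un([(82,71),(189,43),(278,265),(181,291)],(0,0),(100,200))
for n,px,g,tilt in(("L",L,[.55,0,-.2],0),("B",B,[.55,-.2,-2],0),("S",S,[.55,.3,.4,.055],np.pi/6)):
    def f(p):
        o,r=tote([p[0],p[1],p[3] if len(p)>3 else 0,p[2]],tilt);return (proj("top",RIM@r.T+o)-px).ravel()
    q=least_squares(f,g);print(n,q.x,np.degrees(q.x[2]),np.round(q.fun,1))
    if tilt:
        q=least_squares(lambda p:f([*p,.055]),g[:3]);print(q.x,np.round(q.fun,1))
```

```text
L [ 0.5063559   0.03355722 -0.26316036] -15.077978122080555 [-0.6 -0.8  0.6  0.2  0.4  0.5 -0.4  0.1]
B [ 0.52745897 -0.21554593 -2.02287555] -115.90223155170277 [ 1.  -0.3  0.1  0.9 -0.6  0.2 -0.6 -0.8]
S [0.5614019  0.31558531 0.26500572 0.04125797] 15.183709038139376 [-0.2  0.3  0.4  0.1  0.5 -0.3 -0.7 -0.1]
[0.56045599 0.31045186 0.26274843] [-0.7 -0.3  0.5 -0.6  1.   0.3 -0.8  0.6]
```

Emit:
{"fn": "shift_gripper", "kwargs": {
  "steps": [
    {"xyz":[0.06, 0.03, -0.01], "aperture":1},
    {"xyz":[0.11, 0.06, -0.02], "aperture":1},
    {"xyz":[0.16, 0.09, -0.03], "aperture":1},
    {"xyz":[0.21, 0.12, -0.04], "aperture":1},
    {"xyz":[0.26, 0.15, -0.05], "aperture":1},
    {"xyz":[0.31, 0.175, -0.06], "aperture":1},
    {"xyz":[0.36, 0.2, -0.07], "aperture":1},
    {"xyz":[0.41, 0.225, -0.07], "aperture":1},
    {"xyz":[0.45, 0.244, -0.07], "aperture":1},
    {"xyz":[0.45, 0.244, -0.07], "aperture":1},
    {"xyz":[0.45, 0.244, -0.07], "aperture":1}
  ]
}}

```text
time: 1.48
tool_pos: [0.5403, 0.31, 0.3008]
tool_rot: [[0.97, -0.241, -0.001], [-0.241, -0.97, -0.0], [-0.001, 0.001, -1.0]]
wrist_force: [-0.4, 1.0, 0.3]
opening: 1.003
finger_force: 0.0
```

Run:
```python
from h import *
s=arm.state();im=arm.capture("wrist");cv2.imwrite("pics/w1.png",im[:,:,::-1])
np.savez("w1.npz",tool_pos=s['tool_pos'],tool_rot=s['tool_rot'])
for z,p in((.055,(.5605,.3105,.263)),(.0413,(.5614,.3156,.265))):
    o,r=tote([p[0],p[1],z,p[2]],np.pi/6);print(wproj(RIM@r.T+o,s).round())
go(np.array([.51,.034,.3]),down(-.263))
```

```text
[[254. 186.]
 [329. 143.]
 [389. 254.]
 [333. 282.]]
[[251. 183.]
 [322. 143.]
 [382. 250.]
 [328. 277.]]
d [0.0373 0.2755 0.0011] rv [0.0003 0.0004 0.0204]
```

View pics/w1.png

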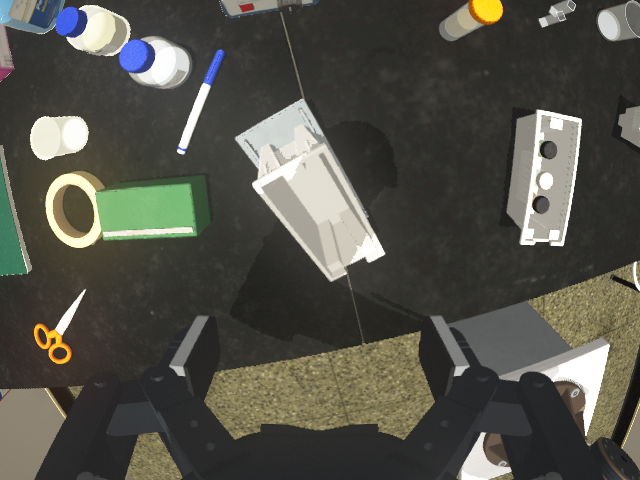

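Emit:
{"fn": "shift_gripper", "kwargs": {
  "steps": [
    {"xyz":[0.008, 0.055, 0], "rot":[0, 0, 0.02], "aperture":1},
    {"xyz":[0.016, 0.11, 0], "rot":[0, 0, 0.02], "aperture":1},
    {"xyz":[0.024, 0.165, 0], "rot":[0, 0, 0.02], "aperture":1},
    {"xyz":[0.03, 0.22, 0], "rot":[0, 0, 0.02], "aperture":1},
    {"xyz":[0.037, 0.275, 0], "rot":[0, 0, 0.02], "aperture":1},
    {"xyz":[0.037, 0.275, 0], "rot":[0, 0, 0.02], "aperture":1},
    {"xyz":[0.037, 0.275, 0], "rot":[0, 0, 0.02], "aperture":1}
  ]
}}

```text
time: 2.4
tool_pos: [0.5101, 0.035, 0.3016]
tool_rot: [[0.966, -0.259, 0.001], [-0.259, -0.966, 0.0], [0.001, -0.001, -1.0]]
wrist_force: [0.1, 1.2, 0.1]
opening: 0.997
finger_force: 0.0
```

Run:
```python
from h import *
s=arm.state();im=arm.capture("wrist");cv2.imwrite("pics/w2.png",im[:,:,::-1])
np.savez("w2.npz",tool_pos=s['tool_pos'],tool_rot=s['tool_rot'])
print(s['tool_pos'])
o,r=tote([.5064,.0336,0,-.263]);print(wproj(RIM@r.T+o,s).round())
go(np.array([.527,-.2155,.24]),down(-2.023))
```

```text
[0.51007292 0.03500403 0.30161667]
[[288. 129.]
 [356. 129.]
 [352. 277.]
 [291. 277.]]
d [0.0811 0.2381 0.0614] rv [-6.0000e-04  2.0000e-04  1.7615e+00]
```

Emit:
{"fn": "shift_gripper", "kwargs": {
  "steps": [
    {"xyz":[0.01, 0.03, 0.005], "rot":[0, 0, 0.18], "aperture":1},
    {"xyz":[0.02, 0.06, 0.01], "rot":[0, 0, 0.36], "aperture":1},
    {"xyz":[0.03, 0.09, 0.02], "rot":[0, 0, 0.54], "aperture":1},
    {"xyz":[0.04, 0.12, 0.03], "rot":[0, 0, 0.72], "aperture":1},
    {"xyz":[0.05, 0.15, 0.04], "rot":[0, 0, 0.9], "aperture":1},
    {"xyz":[0.06, 0.18, 0.05], "rot":[0, 0, 1.08], "aperture":1},
    {"xyz":[0.07, 0.21, 0.06], "rot":[0, 0, 1.26], "aperture":1},
    {"xyz":[0.08, 0.238, 0.06], "rot":[0, 0, 1.44], "aperture":1},
    {"xyz":[0.081, 0.238, 0.061], "rot":[0, 0, 1.62], "aperture":1},
    {"xyz":[0.081, 0.238, 0.061], "rot":[0, 0, 1.76], "aperture":1},
    {"xyz":[0.081, 0.238, 0.061], "rot":[0, 0, 1.76], "aperture":1},
    {"xyz":[0.081, 0.238, 0.061], "rot":[0, 0, 1.76], "aperture":1}
  ]
}}

```text
time: 3.95
tool_pos: [0.5271, -0.2157, 0.2402]
tool_rot: [[-0.433, -0.902, -0.0], [-0.902, 0.433, 0.0], [0.0, 0.0, -1.0]]
wrist_force: [-1.1, 0.3, 0.8]
opening: 1.001
finger_force: 0.0
```

Run:
```python
from h import *
s=arm.state();im=arm.capture("wrist");cv2.imwrite("pics/w3.png",im[:,:,::-1])
np.savez("w3.npz",tool_pos=s['tool_pos'],tool_rot=s['tool_rot'])
o,r=tote([.5275,-.2155,0,-2.023]);print(wproj(RIM@r.T+o,s).round())
f=lambda n,x,y,w=133,h=100,k=3:cv2.resize(cv2.imread(n)[y:y+h,x:x+w],(w*k,h*k),interpolation=cv2.INTER_CUBIC)
cv2.imwrite("pics/c2.png",np.hstack([f("pics/w1.png",230,110,133,200),f("pics/w2.png",250,110,133,200)]))
cv2.imwrite("pics/c3.png",f("pics/w3.png",220,80,200,240,2))
```

```text
[[278. 127.]
 [359. 127.]
 [353. 300.]
 [282. 300.]]
```

View pics/c2.png

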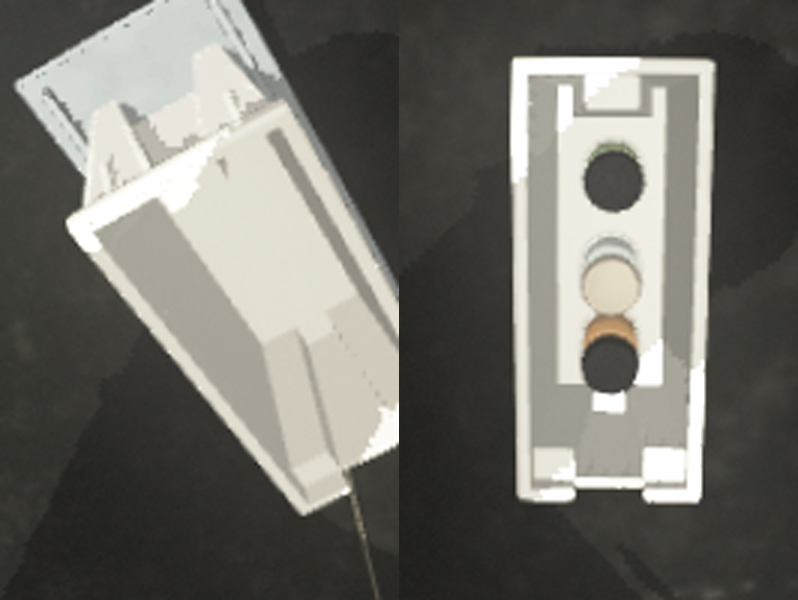

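View pics/c3.png

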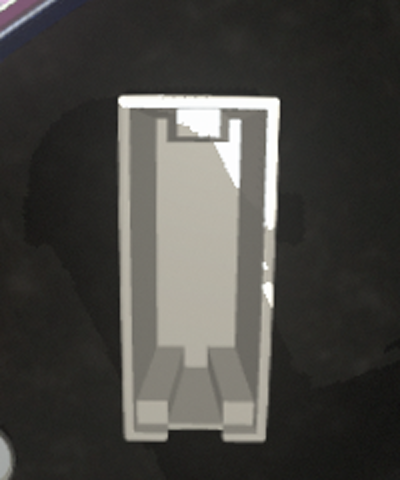

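Run:
```python
from h import *
un=lambda px,off,org:(np.array(px,float)-off+.5)/3-.5+np.array(org)
T={'L':un([(581,22),(677,46),(613,283),(514,256)],(399,0),(240,220)),'B':un([(321,443),(281,534),(58,427),(102,337)],(0,300),(370,215)),'S':un([(82,71),(189,43),(278,265),(181,291)],(0,0),(100,200))}
W={'L':("w2.npz",[(287.2,129),(355.5,129.9),(350.5,277.2),(289.2,276.9)]),'B':("w3.npz",[(278.4,127.4),(359.9,128.4),(352.9,300.4),(281.4,299.4)]),'S':("w1.npz",[(251.9,183.9),(325.2,143.2),(384,255),(331.9,281.6)])}
for n,g in(('L',[.506,.034,-.263]),('B',[.527,-.216,-2.02]),('S',[.56,.31,.264,.05])):
    s=np.load(W[n][0]);tilt=np.pi/6*(n=='S')
    P=lambda p:(lambda o,r:RIM@r.T+o)(*tote([p[0],p[1],p[3] if len(p)>3 else 0,p[2]],tilt))
    fw=lambda p:(wproj(P(p),s)-W[n][1]).ravel()
    f=lambda p:np.r_[fw(p),(proj("top",P(p))-T[n]).ravel()]
    for ff in(fw,f):
        q=least_squares(ff,g);print(n,q.x.round(4),q.fun.round(1))
    if n=='S':
        q=least_squares(lambda p:f([*p,.055]),g[:3]);print(n,q.x.round(4),q.fun.round(1))
```

```text
L [ 0.506   0.0339 -0.2719] [ 0.2  0.1 -0.2 -0.1 -0.1  0.1  0.  -0.1]
L [ 0.5061  0.0338 -0.2699] [ 0.1  0.1 -0.3 -0.3  0.2 -0.   0.3 -0.1 -0.5 -0.7  0.7  0.5 -0.   0.7
 -0.8  0. ]
B [ 0.5277 -0.215  -2.0312] [ 0.2 -0.3 -0.2 -0.3 -0.2  0.3  0.2  0.5]
B [ 0.5276 -0.2151 -2.0298] [ 0.1 -0.4 -0.3 -0.5 -0.1  0.1  0.3  0.4  0.8 -0.1 -0.3  1.  -0.8 -0.2
 -0.6 -1. ]
S [0.5607 0.3119 0.2558 0.0521] [-0.3  0.9  0.7  0.1  1.3 -1.3 -1.9 -0.1]
S [0.5606 0.312  0.2576 0.0513] [-0.1  0.9  0.6  0.2  1.3 -1.6 -1.8 -0.3 -0.6 -0.2  0.5 -0.3  0.5  0.4
 -1.1  0.5]
S [0.5611 0.3115 0.2573] [-0.6  0.9  1.2 -0.3  2.2 -0.9 -1.4  0.6 -1.2 -0.8  0.1 -0.9  0.2  0.1
 -1.6  0.3]
```

Emit:
{"fn": "shift_gripper", "kwargs": {
  "steps": [
    {"xyz":[-0.001, 0, 0.06], "rot":[0, 0, 0.012], "aperture":1},
    {"xyz":[-0.001, 0, 0.12], "rot":[0, 0, 0.012], "aperture":1},
    {"xyz":[-0.001, 0, 0.17], "rot":[0, 0, 0.012], "aperture":1},
    {"xyz":[-0.001, 0, 0.207], "rot":[0, 0, 0.012], "aperture":1},
    {"xyz":[-0.001, 0, 0.207], "rot":[0, 0, 0.012], "aperture":1},
    {"xyz":[-0.001, 0, 0.207], "rot":[0, 0, 0.012], "aperture":0.75},
    {"xyz":[-0.001, 0, 0.207], "rot":[0, 0, 0.012], "aperture":0.6},
    {"xyz":[-0.001, 0, 0.207], "rot":[0, 0, 0.012], "aperture":0.6},
    {"xyz":[-0.001, 0, 0.207], "rot":[0, 0, 0.012], "aperture":0.6},
    {"xyz":[-0.001, 0, 0.207], "rot":[0, 0, 0.012], "aperture":0.6}
  ],
  "squeeze": 40
}}

```text
time: 5.25
tool_pos: [0.5283, -0.2157, 0.0351]
tool_rot: [[-0.447, -0.895, 0.003], [-0.895, 0.447, -0.0], [-0.001, -0.003, -1.0]]
wrist_force: [-1.4, 2.5, 7.8]
opening: 0.787
finger_force: 47.3
```

Emit:
{"fn": "shift_gripper", "kwargs": {
  "steps": [
    {"xyz":[0, 0, -0.02], "aperture":0.6},
    {"xyz":[0, 0, -0.06], "aperture":0.6},
    {"xyz":[0, 0, -0.11], "aperture":0.6},
    {"xyz":[0, 0, -0.14], "aperture":0.6},
    {"xyz":[0, 0, -0.14], "aperture":0.6}
  ]
}}

```text
time: 5.88
tool_pos: [0.5286, -0.2159, 0.1767]
tool_rot: [[-0.447, -0.894, 0.006], [-0.894, 0.447, -0.001], [-0.002, -0.006, -1.0]]
wrist_force: [0.2, -0.5, -3.3]
opening: 0.788
finger_force: 46.4
```

Run:
```python
from h import *
s=arm.state();im=arm.capture("wrist");cv2.imwrite("pics/w4.png",im[:,:,::-1])
T=s['tool_rot'];print(np.arctan2(T[1,0],T[0,0]),s['finger_force'])
print(wproj(RIM@np.diag([1,1,1])@T.T@np.eye(3)*0+s['tool_pos']+ (RIM*[1,-1,-1]+[0,0,.035])@T.T,s).round())
go(np.array([.506,.0339,.175]),down(-.2715-np.pi))
```

```text
-2.034522545155748 46.41179367899895
[[205. 138.]
 [430. 137.]
 [386. 483.]
 [250. 483.]]
d [-0.2135  0.1309 -0.0003] rv [-1.2000e-03  3.1000e-03  1.3781e+00]
```

View pics/w4.png

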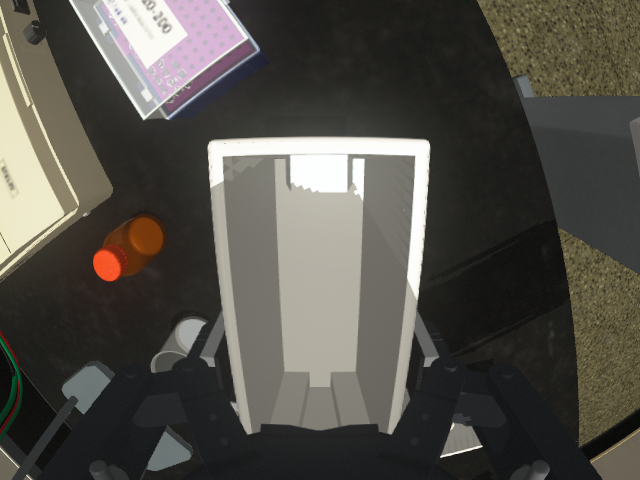

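Emit:
{"fn": "shift_gripper", "kwargs": {
  "steps": [
    {"xyz":[-0.02, 0.01, 0], "rot":[0, 0, 0.15], "aperture":0.6},
    {"xyz":[-0.05, 0.03, 0], "rot":[0, 0, 0.32], "aperture":0.6},
    {"xyz":[-0.08, 0.05, 0], "rot":[0, 0, 0.5], "aperture":0.6},
    {"xyz":[-0.115, 0.07, 0], "rot":[0, 0, 0.68], "aperture":0.6},
    {"xyz":[-0.145, 0.09, 0], "rot":[0, 0, 0.86], "aperture":0.6},
    {"xyz":[-0.17, 0.105, 0], "rot":[0, 0, 1.04], "aperture":0.6},
    {"xyz":[-0.195, 0.12, 0], "rot":[0, 0, 1.21], "aperture":0.6},
    {"xyz":[-0.2135, 0.131, 0], "rot":[0, 0, 1.378], "aperture":0.6},
    {"xyz":[-0.2135, 0.131, 0], "rot":[0, 0, 1.378], "aperture":0.6},
    {"xyz":[-0.2135, 0.131, 0], "rot":[0, 0, 1.378], "aperture":0.6},
    {"xyz":[-0.2135, 0.131, 0], "rot":[0, 0, 1.378], "aperture":0.6}
  ]
}}

```text
time: 7.3
tool_pos: [0.5052, 0.0332, 0.1729]
tool_rot: [[-0.964, 0.267, -0.001], [0.267, 0.964, -0.0], [0.001, -0.0, -1.0]]
wrist_force: [-1.0, -0.1, -1.4]
opening: 0.788
finger_force: 46.2
```

Run:
```python
from h import *
s=arm.state();im=arm.capture("wrist");cv2.imwrite("pics/w5.png",im[:,:,::-1])
go(np.array([.506,.0339,.105]),down(-.2715-np.pi))
```

```text
d [-0.0005  0.0009  0.0681] rv [-0.0003 -0.0004  0.0006]
```

Emit:
{"fn": "shift_gripper", "kwargs": {
  "steps": [
    {"xyz":[-0.0005, 0.001, 0.03], "aperture":0.6},
    {"xyz":[-0.0005, 0.001, 0.055], "aperture":0.6},
    {"xyz":[-0.0005, 0.001, 0.068], "aperture":0.6},
    {"xyz":[-0.0005, 0.001, 0.072], "aperture":0.6},
    {"xyz":[-0.0005, 0.001, 0.072], "aperture":0.6},
    {"xyz":[-0.0005, 0.001, 0.072], "aperture":0.6}
  ]
}}

```text
time: 8.1
tool_pos: [0.5068, 0.0349, 0.1021]
tool_rot: [[-0.963, 0.268, 0.001], [0.268, 0.963, 0.0], [-0.001, 0.001, -1.0]]
wrist_force: [-0.5, 0.3, -1.3]
opening: 0.79
finger_force: 46.3
```

Emit:
{"fn": "shift_gripper", "kwargs": {
  "steps": [
    {"xyz":[0, 0, 0.002], "aperture":0.6},
    {"xyz":[0, 0, 0.004], "aperture":0.6},
    {"xyz":[0, 0, 0.005], "aperture":0.6},
    {"xyz":[0, 0, 0.005], "aperture":0.6}
  ]
}}

```text
time: 8.6
tool_pos: [0.5061, 0.0347, 0.0962]
tool_rot: [[-0.963, 0.268, -0.0], [0.268, 0.963, -0.0], [0.0, -0.0, -1.0]]
wrist_force: [-0.3, -0.8, -1.7]
opening: 0.792
finger_force: 46.3
```

Emit:
{"fn": "shift_gripper", "kwargs": {
  "steps": [
    {"xyz":[0, 0, 0.001], "aperture":0.6},
    {"xyz":[0, 0, 0.002], "aperture":0.6},
    {"xyz":[0, 0, 0.003], "aperture":0.6},
    {"xyz":[0, 0, 0.003], "aperture":0.6}
  ]
}}

```text
time: 9.1
tool_pos: [0.5064, 0.0347, 0.095]
tool_rot: [[-0.964, 0.267, 0.001], [0.267, 0.964, -0.0], [-0.001, 0.0, -1.0]]
wrist_force: [-7.5, 1.6, 17.5]
opening: 0.788
finger_force: 48.7
```

Emit:
{"fn": "shift_gripper", "kwargs": {
  "steps": [
    {"xyz":[0, 0, -0.002], "aperture":0.6},
    {"xyz":[0, 0, -0.002], "aperture":0.8},
    {"xyz":[0, 0, -0.002], "aperture":0.9},
    {"xyz":[0, 0, -0.002], "aperture":1},
    {"xyz":[0, 0, -0.002], "aperture":1},
    {"xyz":[0, 0, -0.002], "aperture":1},
    {"xyz":[0, 0, -0.03], "aperture":1},
    {"xyz":[0, 0, -0.07], "aperture":1},
    {"xyz":[0, 0, -0.13], "aperture":1},
    {"xyz":[0, 0, -0.19], "aperture":1},
    {"xyz":[0, 0, -0.19], "aperture":1},
    {"xyz":[0, 0, -0.19], "aperture":1}
  ]
}}

```text
time: 10.6
tool_pos: [0.5058, 0.0348, 0.2831]
tool_rot: [[-0.963, 0.268, -0.0], [0.268, 0.963, 0.001], [0.0, 0.0, -1.0]]
wrist_force: [-0.2, -0.1, -0.2]
opening: 1.001
finger_force: 0.0
```

Run:
```python
from h import *
s=arm.state();im=arm.capture("wrist");cv2.imwrite("pics/w6.png",im[:,:,::-1]);sd=arm.capture("side")[:,:,::-1];cv2.imwrite("pics/s6.png",sd)
np.savez("w6.npz",tool_pos=s['tool_pos'],tool_rot=s['tool_rot'])
o,r=tote([.506,.0339,.06,-.2715+np.pi]);print(wproj(RIM@r.T+o,s).round(1));print(proj("side",RIM@r.T+o).round(1))
o,r=tote([.506,.0339,0,-.2715]);print(proj("side",RIM@r.T+o).round(1))
f=lambda I,x,y,w,h,k:cv2.resize(I[y:y+h,x:x+w],(w*k,h*k),interpolation=cv2.INTER_CUBIC)
cv2.imwrite("pics/c6.png",np.hstack([f(im[:,:,::-1],220,90,200,300,2),f(sd,220,160,133,200,3)]))
```

```text
[[274.3 128.7]
 [360.  128.5]
 [354.6 309.4]
 [280.4 309.4]]
[[240.9 223.3]
 [248.  213.7]
 [313.1 215.5]
 [309.3 225.3]]
[[313.5 238.7]
 [309.8 249.6]
 [242.6 247.2]
 [249.5 236.6]]
```

View pics/c6.png

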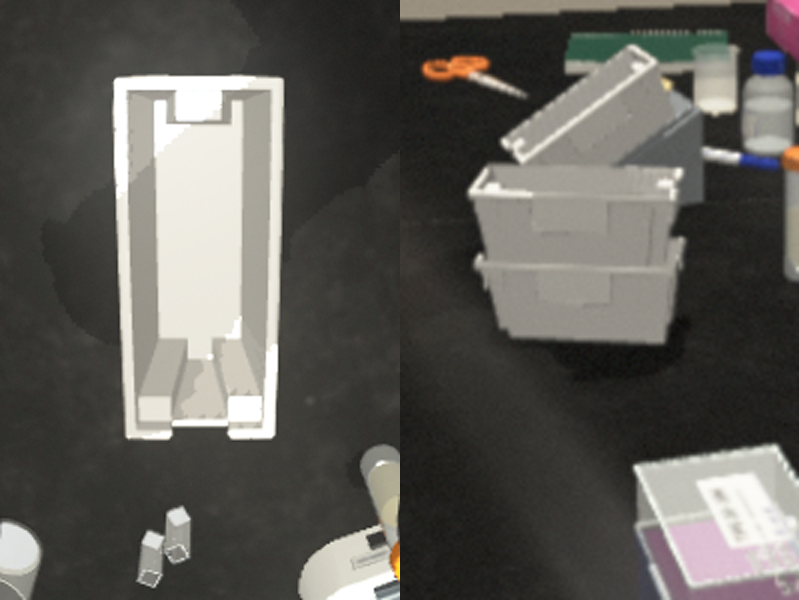

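Add to h.py:
```python
def sg(p,back,h=.034):   # tool pose gripping the tilted tote p=x,y,z,yaw ; tool x = -tote x
    o,r=tote(p,np.pi/6);go(o+r[:,2]*(h+back),r@np.diag([-1,1,-1.]))
```

Run:
```python
from h import *
s=np.load("w6.npz");px=[(276.3,128),(362.3,128.5),(357.8,309.3),(281.8,309.3)]
q=least_squares(lambda p:(lambda o,r:(wproj(RIM@r.T+o,s)-px).ravel())(*tote([p[0],p[1],.06,p[2]])),[.506,.034,2.87]);print(q.x.round(4),q.fun.round(1))
sg([.5609,.3117,.053,.257],.14)
```

```text
[0.5063 0.0358 2.8715] [ 0.2  0.4 -0.  -0.3 -1.  -0.2  0.8 -0.1]
d [0.0959 0.2381 0.0782] rv [-0.1389 -0.5135 -0.516 ]
```

Emit:
{"fn": "shift_gripper", "kwargs": {
  "steps": [
    {"xyz":[0.02, 0.05, 0], "rot":[-0.02, -0.08, -0.1], "aperture":1},
    {"xyz":[0.04, 0.1, 0], "rot":[-0.05, -0.18, -0.2], "aperture":1},
    {"xyz":[0.06, 0.15, 0.02], "rot":[-0.08, -0.28, -0.3], "aperture":1},
    {"xyz":[0.08, 0.2, 0.04], "rot":[-0.11, -0.38, -0.4], "aperture":1},
    {"xyz":[0.096, 0.238, 0.065], "rot":[-0.13, -0.47, -0.48], "aperture":1},
    {"xyz":[0.096, 0.238, 0.078], "rot":[-0.139, -0.5135, -0.516], "aperture":1},
    {"xyz":[0.096, 0.238, 0.078], "rot":[-0.139, -0.5135, -0.516], "aperture":1},
    {"xyz":[0.096, 0.238, 0.078], "rot":[-0.139, -0.5135, -0.516], "aperture":1}
  ]
}}

```text
time: 11.7
tool_pos: [0.4816, 0.2864, 0.2133]
tool_rot: [[-0.844, -0.258, 0.47], [-0.224, 0.966, 0.128], [-0.487, 0.003, -0.873]]
wrist_force: [0.8, 0.1, 1.3]
opening: 0.997
finger_force: 0.0
```

Run:
```python
from h import *
s=arm.state();im=arm.capture("wrist");cv2.imwrite("pics/w7.png",im[:,:,::-1])
np.savez("w7.npz",tool_pos=s['tool_pos'],tool_rot=s['tool_rot'])
o,r=tote([.5609,.3117,.053,.257],np.pi/6);print(wproj(RIM@r.T+o,s).round(1))
```

```text
[[365.2 327.1]
 [280.5 327.4]
 [273.9 118.6]
 [373.6 119. ]]
```

View pics/w7.png

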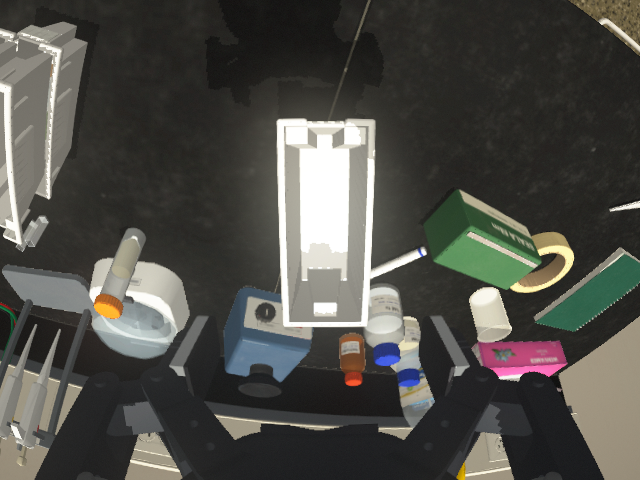

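Run:
```python
from h import *
s=np.load("w7.npz");px=[(367.3,325.5),(282,325.8),(276,120),(375.3,121)]
q=least_squares(lambda p:(lambda o,r:(wproj(RIM@r.T+o,s)-px).ravel())(*tote(p,np.pi/6)),[.56,.31,.053,.257]);p=q.x;print(p.round(4),q.fun.round(1))
p=(p+[.5609,.3117,.053,.257])/2
sg(p,0.0)
o,r=tote(p,np.pi/6);print(r.round(3))
```

```text
[0.563  0.3138 0.0503 0.2574] [-0.9  0.3  0.7  0.3  0.6  0.  -0.4 -0.5]
d [0.0061 0.004  0.1486] rv [ 0.0049 -0.0137  0.0017]
[[ 0.838 -0.254 -0.484]
 [ 0.22   0.967 -0.127]
 [ 0.5    0.     0.866]]
```

Emit:
{"fn": "shift_gripper", "kwargs": {
  "steps": [
    {"xyz":[0.006, 0.004, 0.05], "rot":[0.005, -0.014, 0], "aperture":1},
    {"xyz":[0.006, 0.004, 0.1], "rot":[0.005, -0.014, 0], "aperture":1},
    {"xyz":[0.006, 0.004, 0.13], "rot":[0.005, -0.014, 0], "aperture":1},
    {"xyz":[0.006, 0.004, 0.148], "rot":[0.005, -0.014, 0], "aperture":1},
    {"xyz":[0.006, 0.004, 0.148], "rot":[0.005, -0.014, 0], "aperture":1},
    {"xyz":[0.006, 0.004, 0.148], "rot":[0.005, -0.014, 0], "aperture":1}
  ]
}}

```text
time: 12.5
tool_pos: [0.5577, 0.3048, 0.1272]
tool_rot: [[-0.874, -0.275, 0.4], [-0.248, 0.961, 0.119], [-0.417, 0.005, -0.909]]
wrist_force: [0.1, -0.2, -0.1]
opening: 1.005
finger_force: 0.0
```

Run:
```python
from h import *
sg([.562,.3127,.0517,.257],0)
s=arm.state();np.savez("w8.npz",tool_pos=s['tool_pos'],tool_rot=s['tool_rot']);cv2.imwrite("pics/w8.png",arm.capture("wrist")[:,:,::-1])
```

```text
d [0.029  0.0065 0.0374] rv [ 0.0142 -0.0932  0.0173]
```

Emit:
{"fn": "shift_gripper", "kwargs": {
  "steps": [
    {"aperture":1}
  ]
}}

```text
time: 12.68
tool_pos: [0.5575, 0.3051, 0.1274]
tool_rot: [[-0.874, -0.276, 0.4], [-0.249, 0.961, 0.12], [-0.418, 0.005, -0.909]]
wrist_force: [-0.4, -0.3, 0.2]
opening: 0.998
finger_force: 0.0
```

Run:
```python
from h import *
print(arm.state()['q'])
sg([.562,.3127,.0517,.257],0)
```

```text
[ 0.78082554  0.17477428 -0.88389388  1.00823529 -0.23459359 -3.02990102]
d [0.029  0.0062 0.0377] rv [ 0.0149 -0.0928  0.0179]
```

Add to h.py:
```python
PH=np.radians(10)
GR=R.from_euler('y',PH).as_matrix()@np.diag([1,-1,-1.])  # tool in tote frame
def grip(o,r,back=0,show=True): # tote pose -> tool pose
    rot=r@GR;pos=o+r@np.array([0,0,.054])+rot[:,2]*(.020-back)
    if show: go(pos,rot)
    return pos,rot
```

Run:
```python
from h import *
go(np.array([.5,.29,.27]),down(.257+np.pi+1.5))
o,r=tote([.562,.3127,.0517,.257],np.pi/6);p,q=grip(o,r,.12,False);print(p,q.round(2))
s=arm.state();D=down(.257+np.pi+1.5)
print((D.T@(p-[.5,.29,.27])).round(4),R.from_matrix(D.T@q).as_rotvec().round(4))
```

```text
d [-0.0055  0.0021 -0.1544] rv [-0.3139  0.3528 -1.4536]
[0.50280805 0.29714366 0.19243463] [[ 0.91  0.25  0.33]
 [ 0.24 -0.97  0.09]
 [ 0.34  0.   -0.94]]
[-0.0065 -0.0041  0.0776] [ 0.2862  0.2666 -1.6232]
```

Emit:
{"fn": "shift_gripper", "kwargs": {
  "steps": [
    {"xyz":[0, 0, -0.05], "aperture":1},
    {"xyz":[0, 0, -0.1], "aperture":1},
    {"xyz":[0, 0, -0.154], "rot":[-0.04, 0.04, -0.17], "aperture":1},
    {"xyz":[-0.005, 0.002, -0.154], "rot":[-0.08, 0.09, -0.35], "aperture":1},
    {"xyz":[-0.005, 0.002, -0.154], "rot":[-0.12, 0.13, -0.53], "aperture":1},
    {"xyz":[-0.005, 0.002, -0.154], "rot":[-0.15, 0.17, -0.71], "aperture":1},
    {"xyz":[-0.005, 0.002, -0.154], "rot":[-0.19, 0.22, -0.89], "aperture":1},
    {"xyz":[-0.005, 0.002, -0.154], "rot":[-0.23, 0.26, -1.07], "aperture":1},
    {"xyz":[-0.005, 0.002, -0.154], "rot":[-0.27, 0.31, -1.26], "aperture":1},
    {"xyz":[-0.005, 0.002, -0.154], "rot":[-0.314, 0.353, -1.454], "aperture":1},
    {"xyz":[-0.005, 0.002, -0.154], "rot":[-0.314, 0.353, -1.454], "aperture":1},
    {"xyz":[-0.005, 0.002, -0.154], "rot":[-0.314, 0.353, -1.454], "aperture":1}
  ]
}}

```text
time: 14.18
tool_pos: [0.4999, 0.2902, 0.2683]
tool_rot: [[0.185, -0.983, -0.002], [-0.983, -0.185, -0.001], [0.001, 0.002, -1.0]]
wrist_force: [0.5, -0.8, -0.1]
opening: 1.0
finger_force: 0.0
```

Run:
```python
from h import *
print(arm.state()['q'])
o,r=tote([.562,.3127,.0517,.257],np.pi/6);grip(o,r,.12)
```

```text
[ 8.63782288e-01  1.78963759e-01 -1.48361164e-01 -5.93572880e-04
 -1.24530023e+00 -6.77847758e-01]
d [-0.0064 -0.0043  0.0759] rv [ 0.2882  0.2675 -1.6234]
```

Emit:
{"fn": "shift_gripper", "kwargs": {
  "steps": [
    {"xyz":[0, 0, 0.01], "rot":[0.03, 0.03, -0.17], "aperture":1},
    {"xyz":[0, 0, 0.02], "rot":[0.06, 0.06, -0.35], "aperture":1},
    {"xyz":[0, 0, 0.03], "rot":[0.09, 0.08, -0.53], "aperture":1},
    {"xyz":[0, 0, 0.04], "rot":[0.12, 0.12, -0.71], "aperture":1},
    {"xyz":[-0.003, -0.002, 0.05], "rot":[0.16, 0.15, -0.89], "aperture":1},
    {"xyz":[-0.006, -0.004, 0.06], "rot":[0.19, 0.18, -1.07], "aperture":1},
    {"xyz":[-0.006, -0.004, 0.07], "rot":[0.22, 0.21, -1.25], "aperture":1},
    {"xyz":[-0.006, -0.004, 0.076], "rot":[0.25, 0.24, -1.43], "aperture":1},
    {"xyz":[-0.006, -0.004, 0.076], "rot":[0.288, 0.2675, -1.623], "aperture":1},
    {"xyz":[-0.006, -0.004, 0.076], "rot":[0.288, 0.2675, -1.623], "aperture":1},
    {"xyz":[-0.006, -0.004, 0.076], "rot":[0.288, 0.2675, -1.623], "aperture":1}
  ]
}}

```text
time: 15.55
tool_pos: [0.5029, 0.2964, 0.1932]
tool_rot: [[0.91, 0.25, 0.331], [0.234, -0.968, 0.087], [0.343, -0.002, -0.939]]
wrist_force: [0.1, 0.4, -0.4]
opening: 0.999
finger_force: 0.0
```

Run:
```python
from h import *
print(arm.state()['q'].round(2))
o,r=tote([.562,.3127,.0517,.257],np.pi/6);grip(o,r)
```

```text
[ 1.    0.05 -0.69  0.42 -0.61  0.51]
d [-0.0003 -0.0007  0.1208] rv [-0.0001 -0.0007 -0.005 ]
```

Emit:
{"fn": "shift_gripper", "kwargs": {
  "steps": [
    {"xyz":[0, -0.0007, 0.04], "rot":[0, 0, -0.005], "aperture":1},
    {"xyz":[0, -0.0007, 0.08], "rot":[0, 0, -0.005], "aperture":1},
    {"xyz":[0, -0.0007, 0.11], "rot":[0, 0, -0.005], "aperture":1},
    {"xyz":[0, -0.0007, 0.12], "rot":[0, 0, -0.005], "aperture":1},
    {"xyz":[0, -0.0007, 0.12], "rot":[0, 0, -0.005], "aperture":1},
    {"xyz":[0, -0.0007, 0.12], "rot":[0, 0, -0.005], "aperture":1}
  ]
}}

```text
time: 16.3
tool_pos: [0.543, 0.3077, 0.0804]
tool_rot: [[0.908, 0.257, 0.332], [0.242, -0.966, 0.087], [0.343, 0.001, -0.939]]
wrist_force: [0.0, -0.2, 0.6]
opening: 1.0
finger_force: 0.0
```

Run:
```python
from h import *
print(arm.state()['q'].round(2))
o,r=tote([.562,.3127,.0517,.257],np.pi/6);grip(o,r)
```

```text
[ 0.83  0.25 -0.86  0.86 -0.25  0.18]
d [-0.0008 -0.      0.0005] rv [ 0.0002 -0.0011  0.0031]
```

Reached; close the grip and check before lifting.

Emit:
{"fn": "shift_gripper", "kwargs": {
  "steps": [
    {"aperture":0.75},
    {"aperture":0.6},
    {"aperture":0.6},
    {"aperture":0.6},
    {"aperture":0.6}
  ],
  "squeeze": 45
}}

```text
time: 16.92
tool_pos: [0.5427, 0.308, 0.081]
tool_rot: [[0.907, 0.259, 0.332], [0.243, -0.966, 0.088], [0.344, 0.001, -0.939]]
wrist_force: [-3.3, -0.4, 6.8]
opening: 0.79
finger_force: 50.9
```

Run:
```python
from h import *
s=arm.state();T=s['tool_rot']
d=np.array([-.5*np.cos(.257),-.5*np.sin(.257),.866])  # tote z
print('lift .11 along tote z, tool axes',(T.T@d*.11).round(4), 'then vertical .06',(T.T@[0,0,.06]).round(4))
go(np.array([.48,.27,.30]),down(.257)@R.from_euler('y',-0.1745).as_matrix())
```

```text
lift .11 along tote z, tool axes [-0.0189 -0.0002 -0.1084] then vertical .06 [ 0.0206  0.0001 -0.0563]
d [ 0.0092  0.0207 -0.2299] rv [ 0.0006 -0.5255  0.0048]
```

Emit:
{"fn": "shift_gripper", "kwargs": {
  "steps": [
    {"xyz":[-0.003, 0, -0.02], "aperture":0.6},
    {"xyz":[-0.009, 0, -0.05], "aperture":0.6},
    {"xyz":[-0.015, 0, -0.085], "aperture":0.6},
    {"xyz":[-0.019, 0, -0.108], "aperture":0.6},
    {"xyz":[-0.019, 0, -0.108], "aperture":0.6}
  ]
}}

```text
time: 17.55
tool_pos: [0.4891, 0.2945, 0.1767]
tool_rot: [[0.907, 0.26, 0.333], [0.243, -0.966, 0.09], [0.345, -0.001, -0.939]]
wrist_force: [-0.9, -0.0, -1.1]
opening: 0.788
finger_force: 51.8
```

Run:
```python
from h import *
s=arm.state();print(s['wrist_force'].round(1),s['finger_force'],s['q'].round(2))
lev=lambda y:R.from_euler('z',y).as_matrix()@GR
A=(np.array([.49,.22,.25]),lev(.257-1.2));B=(np.array([.50,.1,.24]),lev(.257-2.5));go(*A)
print(*[(A[1].T@(B[0]-A[0])).round(4),R.from_matrix(A[1].T@B[1]).as_rotvec().round(4)])
```

```text
[-0.9 -0.  -1.1] 51.78841173648834 [ 1.01  0.05 -0.75  0.46 -0.56  0.45]
d [ 0.0079  0.0721 -0.0752] rv [-0.1087 -0.4599  1.2133]
[ 0.1032  0.0624 -0.008 ] [0.2257 0.     1.2803]
```

Emit:
{"fn": "shift_gripper", "kwargs": {
  "steps": [
    {"xyz":[0, 0, -0.03], "aperture":0.6},
    {"xyz":[0.002, 0.01, -0.06], "rot":[-0.015, -0.06, 0.17], "aperture":0.6},
    {"xyz":[0.004, 0.02, -0.075], "rot":[-0.03, -0.12, 0.34], "aperture":0.6},
    {"xyz":[0.006, 0.035, -0.075], "rot":[-0.045, -0.19, 0.51], "aperture":0.6},
    {"xyz":[0.008, 0.05, -0.075], "rot":[-0.06, -0.26, 0.68], "aperture":0.6},
    {"xyz":[0.008, 0.06, -0.075], "rot":[-0.08, -0.32, 0.85], "aperture":0.6},
    {"xyz":[0.008, 0.072, -0.075], "rot":[-0.09, -0.39, 1.03], "aperture":0.6},
    {"xyz":[0.008, 0.072, -0.075], "rot":[-0.109, -0.46, 1.213], "aperture":0.6},
    {"xyz":[0.008, 0.072, -0.075], "rot":[-0.109, -0.46, 1.213], "aperture":0.6}
  ]
}}

```text
time: 18.68
tool_pos: [0.4915, 0.2184, 0.2465]
tool_rot: [[0.574, -0.812, -0.105], [-0.8, -0.584, 0.136], [-0.172, 0.006, -0.985]]
wrist_force: [0.6, -0.8, -1.2]
opening: 0.792
finger_force: 51.7
```

Emit:
{"fn": "shift_gripper", "kwargs": {
  "steps": [
    {"xyz":[0.01, 0.01, 0], "rot":[0.03, 0, 0.17], "aperture":0.6},
    {"xyz":[0.025, 0.015, 0], "rot":[0.06, 0, 0.34], "aperture":0.6},
    {"xyz":[0.04, 0.025, 0], "rot":[0.09, 0, 0.51], "aperture":0.6},
    {"xyz":[0.055, 0.03, 0], "rot":[0.12, 0, 0.69], "aperture":0.6},
    {"xyz":[0.07, 0.04, -0.004], "rot":[0.15, 0, 0.87], "aperture":0.6},
    {"xyz":[0.085, 0.05, -0.008], "rot":[0.18, 0, 1.05], "aperture":0.6},
    {"xyz":[0.103, 0.062, -0.008], "rot":[0.226, 0, 1.28], "aperture":0.6},
    {"xyz":[0.103, 0.062, -0.008], "rot":[0.226, 0, 1.28], "aperture":0.6},
    {"xyz":[0.103, 0.062, -0.008], "rot":[0.226, 0, 1.28], "aperture":0.6}
  ]
}}

```text
time: 19.8
tool_pos: [0.5001, 0.0995, 0.2381]
tool_rot: [[-0.612, -0.784, 0.107], [-0.773, 0.621, 0.131], [-0.169, -0.002, -0.986]]
wrist_force: [0.3, -0.1, -1.2]
opening: 0.788
finger_force: 51.7
```

Run:
```python
from h import *
print(arm.state()['q'].round(2))
o,r=tote([.5063,.0355,.06+.1,2.8715]);grip(o,r)
```

```text
[ 0.54  0.   -0.4  -0.07 -1.01 -1.17]
d [ 0.0517 -0.0477  0.0356] rv [ 0.1989 -0.0028  1.1541]
```

Emit:
{"fn": "shift_gripper", "kwargs": {
  "steps": [
    {"xyz":[0.01, -0.01, 0], "rot":[0.03, 0, 0.17], "aperture":0.6},
    {"xyz":[0.02, -0.02, 0], "rot":[0.06, 0, 0.34], "aperture":0.6},
    {"xyz":[0.03, -0.03, 0], "rot":[0.09, 0, 0.51], "aperture":0.6},
    {"xyz":[0.04, -0.035, 0.01], "rot":[0.12, 0, 0.69], "aperture":0.6},
    {"xyz":[0.05, -0.045, 0.02], "rot":[0.15, 0, 0.87], "aperture":0.6},
    {"xyz":[0.0517, -0.0477, 0.03], "rot":[0.18, 0, 1.03], "aperture":0.6},
    {"xyz":[0.0517, -0.0477, 0.0356], "rot":[0.199, -0.003, 1.154], "aperture":0.6},
    {"xyz":[0.0517, -0.0477, 0.0356], "rot":[0.199, -0.003, 1.154], "aperture":0.6},
    {"xyz":[0.0517, -0.0477, 0.0356], "rot":[0.199, -0.003, 1.154], "aperture":0.6}
  ]
}}

```text
time: 20.92
tool_pos: [0.5101, 0.035, 0.1948]
tool_rot: [[-0.95, 0.265, 0.167], [0.261, 0.964, -0.045], [-0.173, 0.001, -0.985]]
wrist_force: [0.8, 0.5, -1.0]
opening: 0.786
finger_force: 51.7
```

Run:
```python
from h import *
o,r=tote([.5063,.0355,.06+.07,2.8715]);grip(o,r)
s=arm.state();im=arm.capture("wrist")[:,:,::-1];sd=arm.capture("side")[:,:,::-1];cv2.imwrite("pics/w9.png",im);cv2.imwrite("pics/s9.png",sd)
np.savez("w9.npz",tool_pos=s['tool_pos'],tool_rot=s['tool_rot'])
tr=s['tool_rot']@GR.T;o=s['tool_pos']-s['tool_rot'][:,2]*.02-tr@[0,0,.054];print(o,tr.round(3))
print(wproj(RIM@tr.T+o,s).round(1));print(proj("side",np.r_[RIM@tr.T+o,RIM*[.8625,.676,0]@tr.T+o]).round(1))
f=lambda I,x,y,w,h,k:cv2.resize(I[y:y+h,x:x+w],(w*k,h*k),interpolation=cv2.INTER_CUBIC)
cv2.imwrite("pics/c9.png",np.hstack([im[:,120:520],f(sd,220,130,100,120,4)]))
```

```text
d [ 0.0056 -0.0005  0.03  ] rv [ 0.0008 -0.0004  0.0014]
[0.50670619 0.03594577 0.16051609] [[-0.964 -0.265  0.   ]
 [ 0.265 -0.964 -0.001]
 [ 0.    -0.001  1.   ]]
[[189.1 157.3]
 [444.5 156.9]
 [382.4 465.6]
 [253.7 465.5]]
[[238.2 181. ]
 [245.6 173.2]
 [312.6 174.3]
 [308.7 182.3]
 [246.1 208.3]
 [250.8 202.2]
 [307.8 203.5]
 [305.1 209.8]]
```

View pics/c9.png

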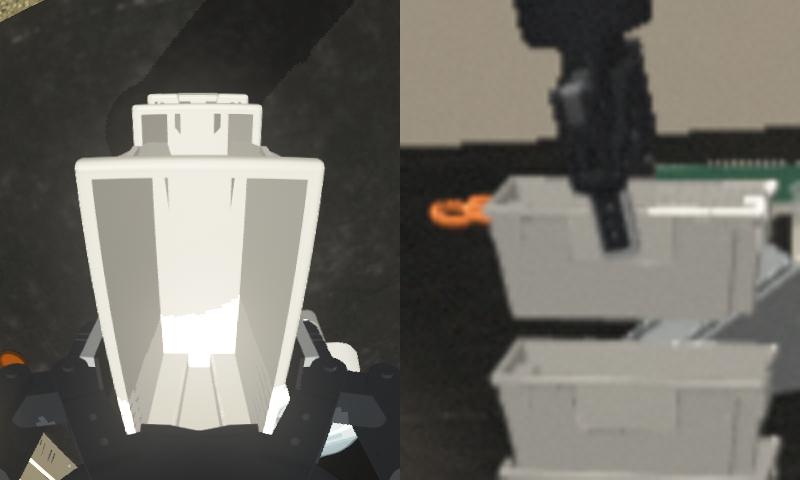

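Emit:
{"fn": "shift_gripper", "kwargs": {
  "steps": [
    {"xyz":[0.003, -0.0005, 0.015], "aperture":0.6},
    {"xyz":[0.005, -0.0005, 0.027], "aperture":0.6},
    {"xyz":[0.0056, -0.0005, 0.03], "aperture":0.6},
    {"xyz":[0.0056, -0.0005, 0.03], "aperture":0.6},
    {"xyz":[0.0056, -0.0005, 0.03], "aperture":0.6}
  ]
}}

```text
time: 21.65
tool_pos: [0.5098, 0.0345, 0.1646]
tool_rot: [[-0.948, 0.269, 0.168], [0.265, 0.963, -0.046], [-0.174, 0.001, -0.985]]
wrist_force: [-0.3, 0.7, -1.1]
opening: 0.787
finger_force: 51.7
```

Run:
```python
from h import *
o,r=tote([.5063,.0354,.1,2.8715]);grip(o,r)
```

```text
d [ 0.0055 -0.0001  0.0298] rv [ 0.0007  0.0001 -0.0028]
```

Emit:
{"fn": "shift_gripper", "kwargs": {
  "steps": [
    {"xyz":[0.001, 0, 0.006], "aperture":0.6},
    {"xyz":[0.0022, 0, 0.012], "aperture":0.6},
    {"xyz":[0.0033, 0, 0.018], "aperture":0.6},
    {"xyz":[0.0033, 0, 0.018], "aperture":0.6}
  ]
}}

```text
time: 22.15
tool_pos: [0.509, 0.0341, 0.1451]
tool_rot: [[-0.949, 0.27, 0.166], [0.266, 0.963, -0.047], [-0.172, -0.0, -0.985]]
wrist_force: [-0.3, 0.3, -0.2]
opening: 0.787
finger_force: 51.7
```

Emit:
{"fn": "shift_gripper", "kwargs": {
  "steps": [
    {"xyz":[0.0007, 0, 0.004], "aperture":0.6},
    {"xyz":[0.0014, 0, 0.008], "aperture":0.6},
    {"xyz":[0.002, 0, 0.0115], "aperture":0.6},
    {"xyz":[0.002, 0, 0.0115], "aperture":0.6}
  ]
}}

```text
time: 22.65
tool_pos: [0.5092, 0.0342, 0.1338]
tool_rot: [[-0.948, 0.27, 0.166], [0.266, 0.963, -0.046], [-0.173, 0.0, -0.985]]
wrist_force: [-0.3, 0.1, -0.1]
opening: 0.79
finger_force: 51.7
```

Run:
```python
from h import *
o,r=tote([.5063,.0354,.092,2.8715]);grip(o,r)
```

```text
d [0.0009 0.0004 0.0075] rv [-0.0002 -0.001  -0.0029]
```

Emit:
{"fn": "shift_gripper", "kwargs": {
  "steps": [
    {"xyz":[0.0005, 0, 0.003], "aperture":0.6},
    {"xyz":[0.001, 0, 0.005], "aperture":0.6},
    {"xyz":[0.001, 0, 0.006], "aperture":0.6},
    {"xyz":[0.001, 0, 0.006], "aperture":0.6}
  ]
}}

```text
time: 23.15
tool_pos: [0.5094, 0.0343, 0.1281]
tool_rot: [[-0.948, 0.27, 0.167], [0.266, 0.963, -0.046], [-0.173, 0.001, -0.985]]
wrist_force: [0.0, 0.1, -1.3]
opening: 0.787
finger_force: 51.7
```

Emit:
{"fn": "shift_gripper", "kwargs": {
  "steps": [
    {"xyz":[0, 0, 0.001], "aperture":0.6},
    {"xyz":[0, 0, 0.002], "aperture":0.6},
    {"xyz":[0, 0, 0.002], "aperture":0.6}
  ]
}}

```text
time: 23.52
tool_pos: [0.5099, 0.0343, 0.1263]
tool_rot: [[-0.948, 0.27, 0.167], [0.266, 0.963, -0.046], [-0.173, 0.001, -0.985]]
wrist_force: [0.0, -0.3, 1.9]
opening: 0.788
finger_force: 52.0
```

Emit:
{"fn": "shift_gripper", "kwargs": {
  "steps": [
    {"xyz":[0, 0, 0.001], "aperture":0.6},
    {"xyz":[0, 0, 0.002], "aperture":0.6},
    {"xyz":[0, 0, 0.002], "aperture":0.6}
  ]
}}

```text
time: 23.9
tool_pos: [0.5104, 0.0342, 0.1262]
tool_rot: [[-0.948, 0.269, 0.169], [0.265, 0.963, -0.046], [-0.175, 0.001, -0.985]]
wrist_force: [-14.2, 1.9, 24.2]
opening: 0.788
finger_force: 55.2
```

Emit:
{"fn": "shift_gripper", "kwargs": {
  "steps": [
    {"xyz":[0, 0, -0.002], "aperture":0.6},
    {"xyz":[0, 0, -0.002], "aperture":0.7},
    {"xyz":[0, 0, -0.002], "aperture":0.8},
    {"xyz":[0, 0, -0.002], "aperture":0.9},
    {"xyz":[0, 0, -0.002], "aperture":1},
    {"xyz":[0, 0, -0.002], "aperture":1},
    {"xyz":[0, 0, -0.002], "aperture":1},
    {"xyz":[0, 0, -0.03], "aperture":1},
    {"xyz":[0, 0, -0.07], "aperture":1},
    {"xyz":[0, 0, -0.12], "aperture":1},
    {"xyz":[0, 0, -0.17], "aperture":1},
    {"xyz":[0, 0, -0.17], "aperture":1},
    {"xyz":[0, 0, -0.17], "aperture":1}
  ]
}}

```text
time: 25.52
tool_pos: [0.4814, 0.0419, 0.2912]
tool_rot: [[-0.948, 0.27, 0.167], [0.266, 0.963, -0.045], [-0.173, 0.001, -0.985]]
wrist_force: [-0.8, -0.4, -0.8]
opening: 1.001
finger_force: 0.0
```

Run:
```python
from h import *
s=arm.state();im=arm.capture("wrist")[:,:,::-1];sd=arm.capture("side")[:,:,::-1];cv2.imwrite("pics/w10.png",im);cv2.imwrite("pics/s10.png",sd)
o,r=tote([.5063,.0354,.092,2.8715]);p=wproj(RIM@r.T+o,s).round(1);print(p,s['tool_pos'])
g=im.min(axis=2).astype(int)   # white plastic rim edges: scan outward across predicted edges
for a,b in((0,1),(1,2),(2,3),(3,0)):
    m=(p[a]+p[b])/2;n=m-p.mean(0);n/=np.linalg.norm(n)
    if (a,b)==(2,3): m=p[2]*.85+p[3]*.15   # off the notch
    v=[g[tuple(np.round((m+n*t)[::-1]).astype(int))] for t in range(-8,9)]
    print((a,b),v)
# side: column brightness profile of the column of totes
x=int(proj("side",[[.506,.0339,.1]])[0][0])+3
print(sd[185:285,x].min(axis=1).tolist(), proj("side",[(.506,.0,z) for z in(.16,.128,.068,0)]).round(1).tolist())
```

```text
[[269.7 134.5]
 [366.6 134.1]
 [356.8 314.1]
 [281.2 314.4]] [0.48138084 0.04193776 0.29120413]
(0, 1) [np.int64(216), np.int64(216), np.int64(214), np.int64(224), np.int64(225), np.int64(220), np.int64(195), np.int64(182), np.int64(205), np.int64(217), np.int64(217), np.int64(217), np.int64(215), np.int64(220), np.int64(225), np.int64(220), np.int64(196)]
(1, 2) [np.int64(160), np.int64(164), np.int64(179), np.int64(252), np.int64(255), np.int64(255), np.int64(255), np.int64(255), np.int64(253), np.int64(139), np.int64(86), np.int64(81), np.int64(79), np.int64(80), np.int64(81), np.int64(78), np.int64(76)]
(2, 3) [np.int64(193), np.int64(175), np.int64(173), np.int64(172), np.int64(173), np.int64(203), np.int64(253), np.int64(255), np.int64(255), np.int64(247), np.int64(78), np.int64(77), np.int64(73), np.int64(74), np.int64(72), np.int64(72), np.int64(70)]
(3, 0) [np.int64(143), np.int64(165), np.int64(198), np.int64(220), np.int64(219), np.int64(216), np.int64(216), np.int64(203), np.int64(113), np.int64(79), np.int64(78), np.int64(78), np.int64(78), np.int64(75), np.int64(76), np.int64(75), np.int64(73)]
[40, 35, 54, 96, 91, 75, 81, 99, 118, 135, 105, 62, 47, 43, 46, 47, 63, 127, 151, 152, 154, 155, 154, 155, 154, 171, 233, 212, 154, 142, 144, 144, 144, 145, 142, 142, 144, 142, 143, 147, 149, 146, 145, 145, 144, 145, 144, 144, 142, 144, 141, 144, 136, 137, 139, 138, 138, 138, 139, 139, 138, 135, 138, 147, 155, 146, 144, 145, 147, 145, 144, 144, 145, 143, 143, 148, 134, 131, 137, 138, 139, 137, 138, 137, 137, 138, 138, 132, 90, 34, 22, 21, 28, 28, 29, 31, 31, 31, 29, 29] [[278.2, 211.0], [278.8, 224.2], [279.8, 248.3], [281.0, 274.5]]
```

```bash
python3 -c "
from cell import arm
print(arm.finish_job())"
```

```text
the job is handed in; nothing more can be done
None
```

The job is handed in at 25.5 s: the empty bench tote is stacked end for end on the loaded tote, and the stand tote is nested home in it the same way round. The rim heights in the last side picture match 68, 128 and 160 mm; I did not look again at the vials, beaker, bottle or tube at the end.

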